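# Line up the spot tiles and hold the sprung pointer at its mark

### The job

Get the reading tray ready: nudge the three white spot tiles back across the tray until each one sits square and flush against the tray's back rail, so that they stand in one straight row. Then take the sprung pointer rod by its upright knob, pull it out of its tube until its needle stands right over the ridge of the length mark, and finish while still holding it there with the gripper, because it springs back if let go. Leave the bottles and glassware on and around the tray where they are.

Things in the scene. Friction and masses are not known exactly. Their poses are not given: they have to be found in the camera images.
- tray: Fixed reading tray, a grey plate 180 x 400 x 6 mm lying on the bench. Origin: centre of its underside; z up; +x points across the tray to its back rail (away from the robot), +y along the rail, to the robot's left. In front of the rail only the tiles, the weighing bottle and the stopper stand on the plate
- rail_face (a point): Middle of the foot of the back rail's front face, on the plate's top. The rail is an aluminium bar 24 mm high and 30 mm deep that runs the whole length of the tray; its front face is the plane x = +30 mm of the tray's frame, its top lies 30 mm above the bench
- tube_mouth (a point): Mouth, with a black ring, of the steel tube (18 mm thick, ring 21 mm) fixed on top of the left half of the rail, axis along the tray's y and 50 mm above the bench, at x = +45 mm of the tray's frame. The pointer rod comes out of it towards the tray's -y. The tube reaches 157 mm from here towards +y
- tile1: Loose white porcelain spot tile, 50 x 50 x 14 mm, about 80 g, four dimples, flat on the tray. Origin: centre of its underside; x, y along its edges, z up. The left tile (+y). It starts turned by up to 15 degrees, some 15 to 45 mm short of the rail. Flush, its centre is 25 mm in front of the rail's face, at x = +5 mm in the tray's frame
- tile2: The same kind of tile, the middle one
- tile3: The same kind of tile, the right one (-y)
- knob: The pointer rod (9 to 12 mm thick) with the upright black round knob, 20 mm in diameter, on its outer end. Origin: on the rod's axis under the knob, 50 mm above the bench; z up the knob's axis. The knob's top is 55 mm above this origin; its part from 12 to 55 mm above the origin is free to grip from above, from any side. At home the knob's axis is 18 mm out of the tube's mouth
- needle_tip (a point): Tip of the needle, a steel bar 3 mm thick that sticks out from the knob's foot to the back (the tray's +x), 40 mm behind the knob's axis; 50 mm above the bench. It moves with knob and rod, only along the tray's -y, up to 135 mm. The inner spring pulls back with 3 N at home, rising by 0.5 N per 10 mm (8 N at 100 mm), so it springs home when let go
- mark (a point): The length mark: back end of the ridge (3 mm wide, along the tray's x) on a black saddle clip, 14 x 54 x 10 mm, lying across the rail to the right of the knob and sticking out behind the rail. On top of the ridge, 40 mm above the bench; the needle passes 8 mm over it. It stands 60 to 120 mm along the tray's -y from the needle at home. Leave the clip where it is
- weighing_bottle: Bystander: small stoppered glass bottle, 34 mm wide and 42 mm tall, standing on the tray left of the tiles; origin at the centre of its underside
- stopper: Bystander: rubber stopper, 28 mm wide and 26 mm tall, standing on the tray right of the tiles; origin at the centre of its underside
- dropper_a: Bystander: amber dropper bottle with a rubber teat, 60 mm wide, 132 mm tall, behind the tray; origin at the centre of its underside
- dropper_b: Bystander: larger amber dropper bottle, 69 mm wide, 152 mm tall, behind the tray; origin at the centre of its underside
- mortar: Bystander: white porcelain bowl, 90 mm wide, 50 mm tall; origin at the centre of its underside
- beaker: Bystander: glass beaker, 66 mm wide, 90 mm tall; origin at the centre of its underside
- flask: Bystander: conical glass flask, 80 mm wide, 106 mm tall; origin at the centre of its underside
Mind the look-alikes: they are no part of the job. Leave any brown or yellow look-alike of the tile3 alone.

How it is judged:
On the way, in this order (a step that is already met when the one before it is completed fails the run):
1. the three tiles stand in a straight row, square and flush against the back rail (x of tile1 in the frame of tray between 0.001 and 0.01 m and y of tile1 in the frame of tray between -0.175 and 0.175 m and z of each of tile1, tile2, tile3 in the frame of tray below 0.009 m and angle between each of tile1, tile2, tile3's own z axis and vertical below 0.08 rad and (angle between the x axis of tile1 and the x axis of tray, either way round below 0.1 rad or angle between the x axis of tile1 and the y axis of tray, either way round below 0.1 rad) and x of tile2 in the frame of tray between 0.001 and 0.01 m and y of tile2 in the frame of tray between -0.175 and 0.175 m and (angle between the x axis of tile2 and the x axis of tray, either way round below 0.1 rad or angle between the x axis of tile2 and the y axis of tray, either way round below 0.1 rad) and x of tile3 in the frame of tray between 0.001 and 0.01 m and y of tile3 in the frame of tray between -0.175 and 0.175 m and (angle between the x axis of tile3 and the x axis of tray, either way round below 0.1 rad or angle between the x axis of tile3 and the y axis of tray, either way round below 0.1 rad)), for 0.2 s.
2. the pointer rod is drawn out to the length mark by the gripper (y of needle_tip in the frame of mark between -0.006 and 0.006 m and contact force between the fingers and knob above 3 N), for 0.3 s.
At the end, for the whole second after the job is handed in: All three tiles lie flat on the tray plate, flush with the back rail (gap under 4 mm) and square to it (within 5.7 degrees); the needle stands within 6 mm of the ridge of the length mark along the rail, at rest, and the gripper's fingers bear on the knob with more than 3 N, through the last second (all of step 1 and all of step 2 and linear speed of knob below 0.01 m/s); the arm keeps its last pose, push and grip.
It fails at once if a bottle, vessel or stopper standing by is shoved (over 25 mm) or knocked over (distance of any of weighing_bottle, stopper, dropper_a, dropper_b, mortar, beaker, flask from where it was at the start of the episode above 0.025 m or angle between any of weighing_bottle, stopper, dropper_a, dropper_b, mortar, beaker, flask's own z axis and vertical above 0.5 rad).
It fails at once if the length mark is pushed along the rail (over 6 mm) (distance of mark from where it was at the start of the episode above 0.006 m).
It also fails if it takes over 51 s, if anything falls off the work surface, if the arm or the gripper's body presses on something with over 40 N, if the wrist force passes 120 N, or if a joint passes its speed limit or range.

### The arm

A 6-joint arm with a two-finger parallel gripper is mounted at the origin on the work surface. World frame = base frame: x ahead of the robot, y to its left, z up, the work surface at z = 0. Lengths are in m, angles in rad, forces in N, time in s.
With the tool pointing down it reaches from about 0.325 to 0.85 m from the base axis. Payload 4.4 kg.
Tool frame: the origin (TCP) lies midway between the tips of the shut fingers; the grasp point (between the pads) lies 19 mm behind it (grasp_offset is the distance from the TCP to the grasp point, in m); z points along the fingers, y is the line along which they close (so a half turn about z gives the same grasp; the last joint's range is limited). The gripper opens to 94 mm and grips with 3 to 60 N. Pads are 16 mm wide; open, the fingers measure 119 mm over their backs; the gripper's body (75 mm by 177 mm) begins 78 mm behind the grasp point.
Start: joints at [0.963, 0.207, 1.542, -0, 1.393, -0.15], TCP at [0.254, 0.516, 0.17] pointing down, gripper open.
Joint ranges: [-2.73, 2.73], [-0.86, 2.22], [0.23, 2.46], [-1.11, 4.25], [0.08, 2.63], [-2.82, 2.82]. Speed limits (rad/s): [2.79, 2.79, 3.14, 3.14, 3.14, 3.14].

### API

Orientations are given as [roll, pitch, yaw] about the fixed x, y, z axes, in that order (R = Rz(yaw) Ry(pitch) Rx(roll)).
In Python, from station import * gives the robot as it stands.
- The arm moves only by the tool move_arm, never from a script. Its arguments are lists of equal length, an entry for each row: "translation": the shift along the world's x, y, z in cm, a list of three; "roll": the turn about the world's z in rad; "grip": the closure in counts, from 0 (fully open) to 255 (shut). A call has exactly 10 rows; each row shifts and turns the commanded pose from where the row before left it; what a row does not reach is not made up. A row lasts 1/12 s, in which the tool goes at most 41.7 mm and 7.16 degrees, less where a joint would pass 70% of its speed; a pose out of reach is approached as far as the arm can. A call is refused whole if a number of a shift passes 4.17 or a number of a turn 0.125, either way. A call with a gripper value outside its range is refused whole. The fingers move at their own pace and stop on an object; "force" is the grip in N (left out, the last holds). Time passes only in rows, so rows that do not move let the fingers close, or fill a call up. It gives the time, the measured TCP pose, the force, the opening and the grip force at its end, in the units of the state.
- observe(): the state, without advancing time (a new reading comes with each control period).
- read_camera(name): name is "side" or "top" or "wrist"; returns a dict with "img" (420x560x3 uint8, red, green, blue), "range_z" (420x560 float32, m along the optical axis (not along the pixel's ray), 0 where there is no reading), "mtx" (3x3 intrinsics, pixels), "distortion" ([k1, k2, p1, p2, k3] as OpenCV has them; the pictures are not rectified), "R" (3x3) and "t" (3): a world point X has camera coordinates R X + t; the wrist camera has in their place "hand_eye" (4x4, takes a point from camera to tool coordinates, whose origin is the TCP and whose axes are the flange's). Camera axes: x right, y down, z forward; pixel columns grow to the right and rows downward; lengths in m; the calibration is good to about 2 mm. A picture is of the moment at which its call begins: read the wrist's pose just before it.
- job_done(): hands the job in; it is judged then, once.
The state is a dict: "time": time; "joints": joint angles; "joint_velocities": joint speeds; "effort": joint torques, N m; "eef_pos": TCP position; "ee_rot": TCP orientation; "wrist_force": force on the tool from outside, world axes, zero at the start; "moment": the same for the moment, N m; "grip_width": finger opening in m; "finger_force": force on a finger pad.
Only numpy, scipy, OpenCV 4.12 (cv2) and the standard library are available. Lean on these libraries where they do the work, as an engineer would, in place of code of your own. Each camera call takes 0.05 s, during which the arm holds its last target. There are 200 camera calls.

## Working session

There is one attempt and no reset: what is moved stays moved. The work goes in short steps, Python scripts to look and compute and a tool call to move; the robot and the scene stay as the last step left them, time stands still between calls to the robot, and variables do not carry over. Pictures are saved under pics/ and viewed, at most 10 in all, crops included, and the job is handed in when it is done.

Besides the shell and the picture viewer there is one more tool, called after "Emit:" as a command line: name --pt "numbers of a row" for each row, then --argument value for the rest. move_arm: Moves the arm, as the interface text tells. Its arguments: {"type":"object","properties":{"translation":{"type":"array","items":{"type":"array","items":{"type":"number"}}},"roll":{"type":"array","items":{"type":"number"}},"grip":{"type":"array","items":{"type":"number"}},"force":{"type":"number"}},"required":["translation","roll","grip"]}

```bash
mkdir -p pics; ls; cat > h.py <<'E'
from station import *
import numpy as np, cv2
def ray(c,uv,z):
    p=cv2.undistortPoints(np.array(uv,float).reshape(-1,1,2),c["mtx"],np.array(c["distortion"],float)).reshape(-1,2)
    d=np.c_[p,np.ones(len(p))]@c["R"]
    o=-c["R"].T@c["t"]
    return o+d*((z-o[2])/d[:,2])[:,None]
def proj(c,X):
    return cv2.projectPoints(np.array(X,float).reshape(-1,1,3),cv2.Rodrigues(c["R"])[0],np.array(c["t"],float),c["mtx"],np.array(c["distortion"],float))[0].reshape(-1,2)
E
python3 - <<'E'
from h import *
import pickle
s=observe();print({k:np.round(v,3) for k,v in s.items()})
for n in("top","side"):
    c=read_camera(n);pickle.dump(c,open(n+".pkl","wb"));cv2.imwrite(f"pics/{n}0.png",c["img"][:,:,::-1])
    print(n,np.round(-np.array(c["R"]).T@c["t"],3),np.round(c["R"],2))
E
```

```text
pics
{'time': np.float64(0.0), 'joints': array([ 0.962,  0.207,  1.543, -0.   ,  1.394, -0.151]), 'joint_velocities': array([-0.001,  0.001, -0.002, -0.001, -0.002, -0.001]), 'effort': array([-1.0000e-03, -3.7087e+01, -2.8142e+01,  7.0000e-02,  3.6000e-02,
       -0.0000e+00]), 'eef_pos': array([0.254, 0.515, 0.169]), 'ee_rot': array([-3.139, -0.   ,  2.684]), 'wrist_force': array([ 0.304, -0.412,  0.837]), 'moment': array([0.025, 0.014, 0.044]), 'finger_force': np.float64(0.0), 'grip_width': np.float64(0.094)}
top [ 3.870e-01 -1.000e-03  1.275e+00] [[ 0.01 -1.   -0.01]
 [-0.99 -0.01 -0.13]
 [ 0.13  0.01 -0.99]]
side [0.461 0.726 0.776] [[-0.99 -0.15  0.02]
 [-0.11  0.68 -0.72]
 [ 0.1  -0.71 -0.69]]
```

View pics/top0.png

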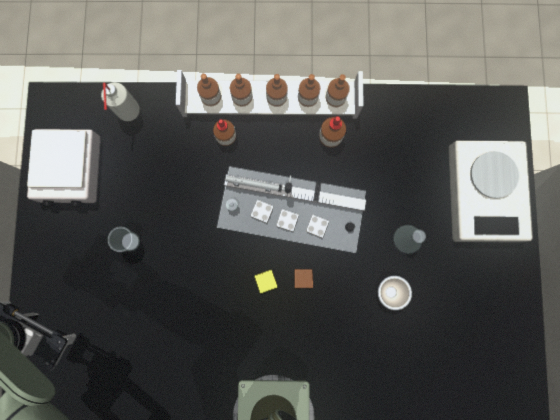

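View pics/side0.png

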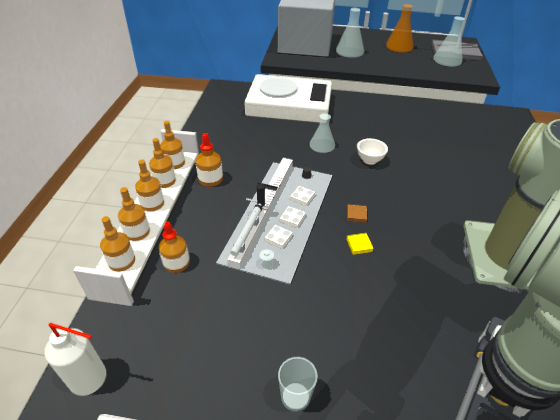

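Top view: the white tiles are at about (262,211), (287,220) and (318,226). The look-alikes, yellow (265,282) and brown (303,279), lie off the tray. The knob is at (288,187) and the clip near (317,193). I'll check the choice in a close crop and measure.

```bash
python3 - <<'E'
from h import *
import pickle
c=pickle.load(open("top.pkl","rb"));im=c["img"]
cv2.imwrite("pics/crop1.png",cv2.resize(im[160:260,210:375],None,fx=4.8,fy=4.8,interpolation=cv2.INTER_CUBIC)[:,:,::-1])
g=im.min(2)
# tray corners from grey plate hull
hsv=cv2.cvtColor(im,cv2.COLOR_RGB2HSV)
m=((hsv[...,1]<50)&(hsv[...,2]>70)).astype(np.uint8);
r=np.zeros_like(m);r[160:260,210:375]=1;m*=r
m=cv2.morphologyEx(m,cv2.MORPH_CLOSE,np.ones((5,5)))
k=max(cv2.findContours(m,0,2)[0],key=cv2.contourArea)
rc=cv2.minAreaRect(k);print(rc);b=cv2.boxPoints(rc);print(b);print(ray(c,b,.006).round(4))
n=((g>170)&(r>0)).astype(np.uint8)
N,L,st,ce=cv2.connectedComponentsWithStats(n)
for i in range(1,N):
    if st[i,4]>40:
        q=cv2.minAreaRect(np.argwhere(L==i)[:,::-1].astype(np.float32));
        w=ray(c,cv2.boxPoints(q),.02);print(st[i],ce[i].round(1),q[2],ray(c,[q[0]],.02).round(4),np.linalg.norm(w[1]-w[0]),np.linalg.norm(w[2]-w[1]),np.degrees(np.arctan2(*(w[1]-w[0])[1::-1])))
E
```

```text
((291.6981201171875, 208.4434051513672), (144.4207763671875, 65.48385620117188), 10.61965560913086)
[[214.69058 227.317  ]
 [226.75851 162.95473]
 [368.70566 189.56981]
 [356.63773 253.93208]]
[[ 0.5127  0.171   0.006 ]
 [ 0.7002  0.1413  0.006 ]
 [ 0.6258 -0.2675  0.006 ]
 [ 0.4416 -0.2303  0.006 ]]
[226 175  53  14 226] [252.5 181.8] 10.304845809936523 [[0.6428 0.0669 0.02  ]] 0.013218054867264281 0.15207141464433815 -8.721162564225791
[292 186  23  15 238] [302.6 193. ] 10.007979393005371 [[ 0.6111 -0.0765  0.02  ]] 0.03218266913479329 0.06350278583411896 -9.56588371881638
[319 191  47  19 512] [341.9 200.3] 10.43747615814209 [[ 0.5917 -0.1881  0.02  ]] 0.03175628943619843 0.13090508112194577 -10.461766739819183
[226 199  11  10  50] [230.  202.2] 57.9946174621582 [[0.582  0.1271 0.02  ]] 0.030531564864959795 0.019483248194106115 -56.91070751341261
[251 200  22  22 322] [261.5 210.5] 21.801406860351562 [[0.5605 0.0383 0.02  ]] 0.05170641125376806 0.04998920806955552 -20.717947716563845
[277 209  22  22 329] [287.2 219.6] 18.434947967529297 [[ 0.5355 -0.0336  0.02  ]] 0.05106116751114356 0.05073942127431261 -17.79085858367224
[307 214  22  23 327] [317.2 225.3] 21.801406860351562 [[ 0.5198 -0.1183  0.02  ]] 0.05099843503457832 0.050424534985940045 -21.60267739486319
```

View pics/crop1.png

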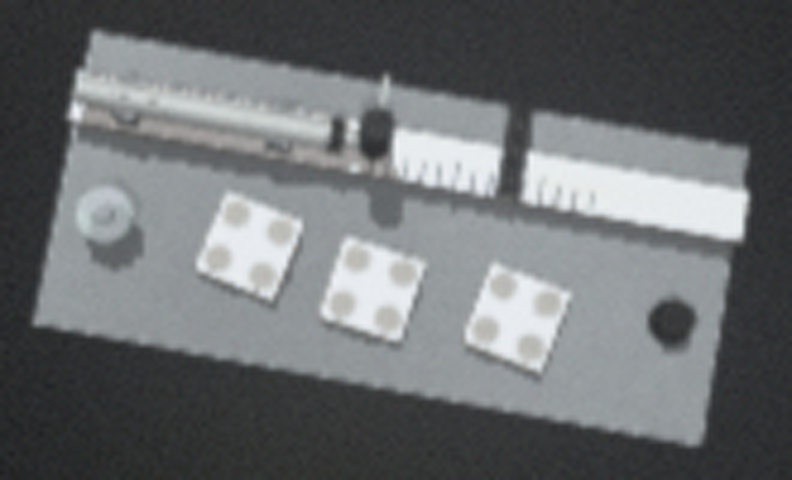

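The crop confirms three white four-dimple tiles on the tray. The knob top is at crop (376,117), the needle tip at (386,75), the clip at (516,145), and the plate corners are at (33,325), (93,30), (748,148) and (700,445). Next, the tray frame.

```bash
python3 - <<'E'
from h import *
import pickle
c=pickle.load(open("top.pkl","rb"));im=c["img"]
f=lambda *p:np.array(p)/4.8+[210-.4,160-.4]
P=ray(c,f((33,325),(93,30),(748,148),(700,445)),.006);FL,BL,BR,FR=P
print(P.round(4),[np.linalg.norm(a-b).round(4) for a,b in((FL,BL),(BL,BR),(BR,FR),(FR,FL))])
o=P.mean(0);y=(FL-FR+BL-BR)[:2];y/=np.linalg.norm(y);x=np.array([y[1],-y[0]]);psi=np.arctan2(x[1],x[0]);print("o",o,"psi",psi)
T=lambda w:np.c_[(w[:,:2]-o[:2])@x,(w[:,:2]-o[:2])@y].round(4)
print("rail top front",T(ray(c,f((523,197),(743,242),(400,177)),.03)))
print("knobtop",T(ray(c,f((376,112)),.105)),"needle",T(ray(c,f((386,75)),.05)))
print("clip",T(ray(c,f((517,103),(514,196),(505,150),(527,150)),.038)))
print("ring",T(ray(c,f((337,133)),.05)))
print("tiles",T(np.array([[.5605,.0383],[.5355,-.0336],[.5198,-.1183]])))
print("bottle,stopper",T(ray(c,f((105,213),(671,321)),.035)))
pickle.dump((o,x,y,psi),open("tray.pkl","wb"))
E
```

```text
[[ 0.5128  0.166   0.006 ]
 [ 0.6916  0.1347  0.006 ]
 [ 0.6232 -0.2581  0.006 ]
 [ 0.4462 -0.227   0.006 ]] [np.float64(0.1815), np.float64(0.3987), np.float64(0.1798), np.float64(0.3986)]
o [ 0.56845394 -0.04610868  0.006     ] psi -0.17027353824420913
rail top front [[ 0.0324 -0.0709]
 [ 0.0292 -0.2012]
 [ 0.0312  0.0018]]
knobtop [[0.0515 0.0219]] needle [[0.0852 0.0204]]
clip [[ 0.0851 -0.0577]
 [ 0.0306 -0.0651]
 [ 0.0564 -0.0554]
 [ 0.0587 -0.068 ]]
ring [[0.0465 0.0422]]
tiles [[-0.0221  0.0818]
 [-0.0346  0.0067]
 [-0.0357 -0.0794]]
bottle,stopper [[-0.0213  0.1669]
 [-0.0246 -0.1666]]
```

Emit:
move_arm --pt "1.8 -3.3 0" --pt "1.8 -3.3 0" --pt "1.8 -3.3 0" --pt "1.8 -3.3 0" --pt "1.8 -3.3 0" --pt "1.8 -3.3 0" --pt "1.8 -3.3 0" --pt "1.8 -3.3 0" --pt "1.8 -3.3 0" --pt "1.8 -3.3 0" --roll '[0.0287, 0.0287, 0.0287, 0.0287, 0.0287, 0.0287, 0.0287, 0.0287, 0.0287, 0.0287]' --grip '[200, 200, 200, 200, 200, 200, 200, 200, 200, 200]' --force 30

```text
time: 0.93
eef_pos: [0.4343, 0.184, 0.1701]
ee_rot: [-3.141, -0.0, 2.972]
wrist_force: [0.9, -0.0, 0.6]
grip_width: 0.0309
finger_force: 0.0
```

Emit:
move_arm --pt "1.6 -3.0 -1" --pt "1.6 -3.0 -2" --pt "1.6 -3.0 -2" --pt "1.35 -2.7 -2" --pt "1.0 -2.0 -2" --pt "0 0 -2" --pt "0 0 -1.5" --pt "0 0 -1" --pt "0 0 0" --pt "0 0 0" --roll '[0, 0, 0, 0, 0, 0, 0, 0, 0, 0]' --grip '[200, 200, 200, 200, 200, 200, 200, 200, 200, 200]'

```text
time: 1.77
eef_pos: [0.5051, 0.049, 0.0351]
ee_rot: [-3.141, -0.001, 2.971]
wrist_force: [-0.1, 0.6, -0.4]
grip_width: 0.0204
finger_force: 0.0
```

```bash
python3 - <<'E'
from h import *
w=read_camera("wrist")["img"];t=read_camera("side")["img"][150:290,200:350]
t=cv2.resize(t,None,fx=2.8,fy=2.8,interpolation=cv2.INTER_CUBIC)
w=cv2.resize(w,(380,285));o=np.zeros((392,800,3),np.uint8);o[:285,:380]=w;o[:,380:]=t[:392,:420]
cv2.imwrite("pics/w1.png",o[:,:,::-1])
E
```

```text
(no output)
```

View pics/w1.png

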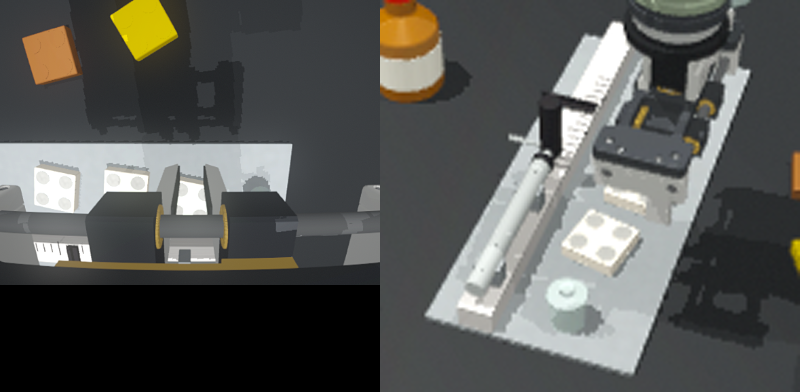

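```bash
python3 - <<'E'
from h import *
print(read_camera("wrist")["hand_eye"])
E
```

```text
[[ 8.45360015e-04 -9.69439126e-01 -2.45330524e-01  6.98992141e-02]
 [ 9.99999633e-01  8.54068072e-04  7.08949650e-05 -6.59098423e-04]
 [ 1.40800615e-04 -2.45330494e-01  9.69439492e-01 -2.14339368e-01]
 [ 0.00000000e+00  0.00000000e+00  0.00000000e+00  1.00000000e+00]]
```

Emit:
move_arm --pt "0 0 -1" --pt "0 0 -0.8" --pt "0 0 -0.5" --pt "0 0 0" --pt "0.6 -0.1 0" --pt "0.6 -0.1 0" --pt "0.6 -0.1 0" --pt "0.6 -0.1 0" --pt "0.6 -0.1 0" --pt "0.6 -0.1 0" --roll '[0, 0, 0, 0, 0, 0, 0, 0, 0, 0]' --grip '[200, 200, 200, 200, 200, 200, 200, 200, 200, 200]'

```text
time: 2.75
eef_pos: [0.5427, 0.0426, 0.0127]
ee_rot: [3.142, 0.001, 2.971]
wrist_force: [0.1, 0.5, 0.3]
grip_width: 0.0203
finger_force: 0.0
```

Emit:
move_arm --pt "0.3 -0.05 0" --pt "0.3 -0.05 0" --pt "0.2 -0.04 0" --pt "0.1 -0.02 0" --pt "0.1 -0.02 0" --pt "0.1 -0.02 0" --pt "0.1 -0.02 0" --pt "0 0 0" --pt "0 0 0" --pt "0 0 0" --roll '[0, 0, 0, 0, 0, 0, 0, 0, 0, 0]' --grip '[200, 200, 200, 200, 200, 200, 200, 200, 200, 200]'

```text
time: 3.58
eef_pos: [0.5536, 0.0406, 0.0125]
ee_rot: [3.142, -0.0, 2.971]
wrist_force: [-1.2, 1.2, -1.0]
grip_width: 0.0201
finger_force: 0.0
```

Emit:
move_arm --pt "0.1 -0.02 0" --pt "0.1 -0.02 0" --pt "0.1 -0.02 0" --pt "0 0 0" --pt "0 0 0" --pt "0 0 0" --pt "0 0 0" --pt "0 0 0" --pt "0 0 0" --pt "0 0 0" --roll '[0, 0, 0, 0, 0, 0, 0, 0, 0, 0]' --grip '[200, 200, 200, 200, 200, 200, 200, 200, 200, 200]'

```text
time: 4.42
eef_pos: [0.5566, 0.04, 0.0124]
ee_rot: [-3.142, -0.0, 2.971]
wrist_force: [0.7, 0.0, 0.2]
grip_width: 0.0207
finger_force: 0.0
```

```bash
cat > meas.py <<'E'
from h import *
import pickle,sys
o,x,y,psi=pickle.load(open("tray.pkl","rb"))
T=lambda w:np.c_[(w[:,:2]-o[:2])@x,(w[:,:2]-o[:2])@y]
if __name__=="__main__":
    s=observe();print("tcp tray",(T(s["eef_pos"][None])*1000).round(1),s["wrist_force"].round(1))
    for n in("top","side"):
        c=read_camera(n);g=c["img"].min(2)
        hull=proj(c,[[*(o[:2]+a*x+b*y),.015] for a,b in((-.088,-.19),(-.088,.19),(.033,.19),(.033,-.19))])
        r=np.zeros(g.shape,np.uint8);cv2.fillConvexPoly(r,hull.astype(int),1)
        N,L,st,ce=cv2.connectedComponentsWithStats(((g>170)&(r>0)).astype(np.uint8))
        for i in range(1,N):
            if st[i,4]>120:
                w=T(ray(c,np.argwhere(L==i)[:,::-1],.02))*1000
                q=cv2.minAreaRect(w.astype(np.float32));print(n,np.round(q[0],1),np.round(q[1],1),round(q[2],1))
E
python3 meas.py; python3 - <<'E'
from h import *
w=read_camera("wrist")["img"];cv2.imwrite("pics/w2.png",w[180:,:,::-1])
E
```

```text
tcp tray [[-26.3  82.8]] [0.7 0.  0.2]
top [-35.7 -79.4] [50.4 51. ] 78.3
side [-35.8   7.2] [104.9 374.5] 0.1
```

View pics/w2.png

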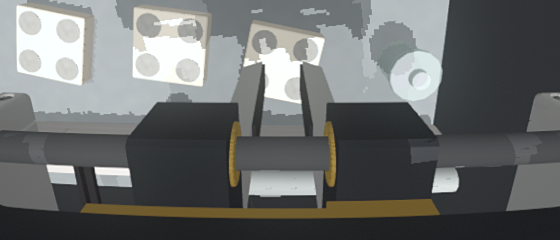

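The wrist picture shows tile 1 unmoved at crop (285,60), with the fingertips at (250,65) and (315,65) above it. The tips must ride higher than the TCP when open, so I'll measure that with the range image.

```bash
python3 - <<'E'
from h import *
from scipy.spatial.transform import Rotation as Ro
s=observe();c=read_camera("wrist");z=c["range_z"];H=np.array(c["hand_eye"])
v,u=np.mgrid[0:420,0:560];p=cv2.undistortPoints(np.stack([u,v],-1).reshape(-1,1,2).astype(float),c["mtx"],np.array(c["distortion"],float)).reshape(420,560,2)
X=np.dstack([p*z[...,None],z])@H[:3,:3].T+H[:3,3]
W=X@Ro.from_euler("xyz",s["ee_rot"]).as_matrix().T+s["eef_pos"]
for col in(240,247,255,283,312,320,326):
    print(col,[(r,(W[r,col]*1000).round().astype(int).tolist(),round(X[r,col,2]*1000)) for r in range(225,300,8)])
E
```

```text
240 [(225, [545, 11, 6], 7), (233, [551, 10, 5], 7), (241, [557, 9, 6], 6), (249, [563, 7, 6], 6), (257, [544, 20, 72], -60), (265, [545, 21, 81], -69), (273, [545, 22, 93], -80), (281, [545, 23, 99], -87), (289, [546, 24, 106], -94), (297, [546, 25, 113], -101)]
247 [(225, [546, 16, 6], 7), (233, [548, 17, 19], -7), (241, [553, 16, 20], -8), (249, [545, 22, 61], -48), (257, [545, 23, 73], -61), (265, [546, 24, 82], -69), (273, [546, 25, 91], -79), (281, [545, 26, 100], -88), (289, [546, 27, 107], -94), (297, [546, 27, 114], -101)]
255 [(225, [543, 24, 22], -9), (233, [549, 22, 20], -7), (241, [554, 21, 20], -7), (249, [546, 26, 60], -47), (257, [546, 27, 72], -60), (265, [546, 28, 82], -70), (273, [546, 29, 92], -80), (281, [546, 29, 100], -87), (289, [548, 29, 103], -91), (297, [548, 30, 112], -99)]
283 [(225, [546, 42, 20], -7), (233, [552, 41, 19], -7), (241, [557, 40, 21], -8), (249, [563, 39, 19], -7), (257, [568, 38, 21], -8), (265, [574, 37, 20], -8), (273, [581, 36, 20], -7), (281, [593, 34, 7], 5), (289, [599, 33, 7], 5), (297, [606, 32, 5], 7)]
312 [(225, [549, 61, 21], -8), (233, [555, 60, 21], -8), (241, [561, 59, 20], -8), (249, [551, 57, 61], -48), (257, [551, 56, 72], -59), (265, [550, 55, 83], -71), (273, [550, 54, 92], -80), (281, [550, 54, 100], -88), (289, [550, 53, 108], -95), (297, [551, 52, 113], -100)]
320 [(225, [550, 66, 20], -8), (233, [556, 65, 20], -8), (241, [566, 65, 8], 5), (249, [552, 61, 61], -48), (257, [552, 60, 71], -59), (265, [552, 59, 82], -69), (273, [551, 58, 92], -80), (281, [551, 57, 100], -88), (289, [551, 56, 106], -94), (297, [551, 55, 113], -101)]
326 [(225, [555, 71, 7], 5), (233, [561, 71, 6], 6), (241, [568, 70, 5], 7), (249, [573, 69, 6], 6), (257, [580, 68, 6], 6), (265, [552, 62, 83], -71), (273, [552, 61, 91], -79), (281, [552, 59, 100], -87), (289, [529, 56, 149], -136), (297, [531, 56, 150], -138)]
```

```bash
python3 - <<'E'
from h import *
c=read_camera("wrist");print(c["mtx"])
a=cv2.resize(c["img"][190:340,215:350],None,fx=2.9,fy=2.9,interpolation=cv2.INTER_CUBIC)
z=c["range_z"][190:340,215:350];z=cv2.applyColorMap(np.clip((z-.08)*255/.16,0,255).astype(np.uint8),2)
z=cv2.resize(z,(a.shape[1],a.shape[0]),interpolation=0)
cv2.imwrite("pics/w3.png",np.hstack([a[:,:,::-1],z]))
E
```

```text
[[323.32858426   0.         281.97001716]
 [  0.         323.32858426 214.59209125]
 [  0.           0.           1.        ]]
```

View pics/w3.png

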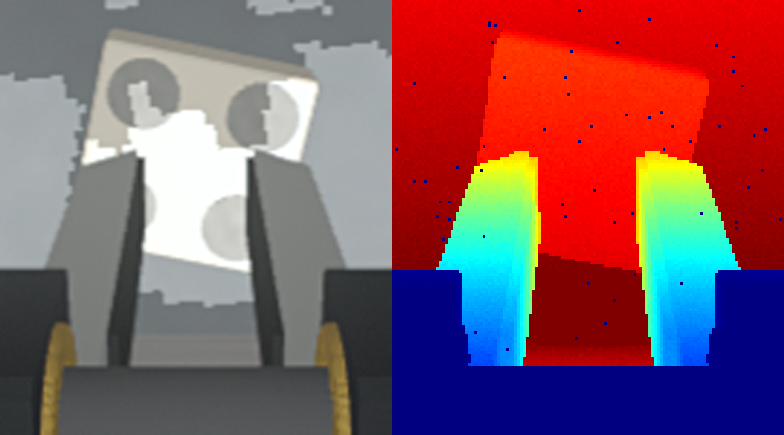

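The fingers clearly end at world z of about 52 mm. That puts the real tips about 40 mm behind the reported TCP, while the lateral position agrees and the opening (19.5 mm) matches. I'll allow for this: back off, then descend with force checks to reported z of about -0.028.

Emit:
move_arm --pt "-1.3 0.22 0" --pt "-1.3 0.22 0" --pt "-1.3 0.22 0" --pt "-1.3 0.22 0" --pt "0 0 0" --pt "0 0 -0.7" --pt "0 0 -0.7" --pt "0 0 -0.6" --pt "0 0 -0.5" --pt "0 0 0" --roll '[0, 0, 0, 0, 0, 0, 0, 0, 0, 0]' --grip '[200, 200, 200, 200, 200, 200, 200, 200, 200, 200]'

```text
time: 5.5
eef_pos: [0.5037, 0.0487, -0.0143]
ee_rot: [-3.141, -0.003, 2.971]
wrist_force: [0.5, -0.3, 0.4]
grip_width: 0.0203
finger_force: 0.0
```

```bash
python3 - <<'E'
from h import *
from scipy.spatial.transform import Rotation as Ro
s=observe();c=read_camera("wrist");z=c["range_z"];H=np.array(c["hand_eye"]);print(s["eef_pos"],s["wrist_force"].round(1))
v,u=np.mgrid[0:420,0:560];p=cv2.undistortPoints(np.stack([u,v],-1).reshape(-1,1,2).astype(float),c["mtx"],np.array(c["distortion"],float)).reshape(420,560,2)
X=np.dstack([p*z[...,None],z])@H[:3,:3].T+H[:3,3]
W=X@Ro.from_euler("xyz",s["ee_rot"]).as_matrix().T+s["eef_pos"]
for col in(258,304):
    print(col,[(r,(W[r,col]*1000).round().astype(int).tolist()) for r in range(236,256,2)])
E
```

```text
[ 0.50365798  0.04872612 -0.01427812] [ 0.5 -0.3  0.4]
258 [(236, [494, 35, 7]), (238, [496, 34, 5]), (240, [497, 34, 6]), (242, [493, 36, 22]), (244, [493, 36, 27]), (246, [493, 36, 29]), (248, [493, 36, 32]), (250, [493, 37, 35]), (252, [493, 37, 38]), (254, [493, 37, 41])]
304 [(236, [499, 63, 6]), (238, [501, 63, 5]), (240, [502, 63, 6]), (242, [498, 62, 22]), (244, [498, 62, 25]), (246, [497, 62, 30]), (248, [497, 61, 33]), (250, [497, 61, 36]), (252, [497, 61, 39]), (254, [497, 61, 42])]
```

Emit:
move_arm --pt "0 0 -0.5" --pt "0 0 -0.3" --pt "0 0 -0.2" --pt "0.6 -0.1 0" --pt "0.6 -0.1 0" --pt "0.6 -0.1 0" --pt "0.6 -0.1 0" --pt "0.6 -0.1 0" --pt "0.6 -0.1 0" --pt "0.6 -0.1 0" --roll '[0, 0, 0, 0, 0, 0, 0, 0, 0, 0]' --grip '[200, 200, 200, 200, 200, 200, 200, 200, 200, 200]'

```text
time: 6.38
eef_pos: [0.5471, 0.0418, -0.0225]
ee_rot: [3.142, -0.0, 2.971]
wrist_force: [-1.1, 0.2, 2.0]
grip_width: 0.02
finger_force: 0.6
```

Emit:
move_arm --pt "0.2 -0.035 0" --pt "0.2 -0.035 0" --pt "0.2 -0.035 0" --pt "0.1 -0.02 0" --pt "0.1 -0.02 0" --pt "0 0 0" --pt "0 0 0" --pt "0 0 0" --pt "0 0 0" --pt "0 0 0" --roll '[0, 0, 0, 0, 0, 0, 0, 0, 0, 0]' --grip '[200, 200, 200, 200, 200, 200, 200, 200, 200, 200]'

```text
time: 7.22
eef_pos: [0.5527, 0.0408, -0.0229]
ee_rot: [-3.141, -0.004, 2.971]
wrist_force: [-5.1, 0.1, 4.1]
grip_width: 0.0205
finger_force: 2.5
```

```bash
cat > wr.py <<'E'
from meas import *
from scipy.spatial.transform import Rotation as Ro
def wrist():
    s=observe();c=read_camera("wrist");z=c["range_z"];H=np.array(c["hand_eye"])
    v,u=np.mgrid[0:420,0:560];p=cv2.undistortPoints(np.stack([u,v],-1).reshape(-1,1,2).astype(float),c["mtx"],np.array(c["distortion"],float)).reshape(420,560,2)
    X=np.dstack([p*z[...,None],z])@H[:3,:3].T+H[:3,3]
    W=X@Ro.from_euler("xyz",s["ee_rot"]).as_matrix().T+s["eef_pos"];W[z<=0]=9
    return s,c,W,X
if __name__=="__main__":
    s,c,W,X=wrist();print("tcp",(T(s["eef_pos"][None])*1000).round(1),s["eef_pos"].round(4),s["wrist_force"].round(1))
    t=T(W.reshape(-1,3)).reshape(420,560,2)
    # tile tops: height band, in front of rail
    m=(abs(W[...,2]-.0195)<.004)&(t[...,0]<.034)&(t[...,0]>-.08)&(c["img"].max(2)>120)&(X[...,2]>-.9)
    m=cv2.morphologyEx(m.astype(np.uint8),cv2.MORPH_OPEN,np.ones((5,5)))
    N,L,st,ce=cv2.connectedComponentsWithStats(m)
    for i in range(1,N):
        if st[i,4]>300:
            q=cv2.minAreaRect((t[L==i]*1000).astype(np.float32));print(ce[i].round(),np.round(q[0],1),np.round(q[1],1),round(q[2],1), (np.percentile(t[L==i],[1,99],axis=0)*1000).round(1).tolist())
E
python3 wr.py
```

```text
tcp [[-30.2  82.9]] [ 0.5527  0.0408 -0.0229] [-5.1  0.1  4.1]
[148. 246.] [-34.8   5.6] [50.6 50.6] 82.1 [[-61.2, -19.1], [-12.6, 32.1]]
[ 28. 245.] [-34.1 -71. ] [34.4 50.9] 78.9 [[-60.2, -88.1], [-9.1, -51.5]]
[282. 295.] [-7.  82.3] [26.3 25.2] 0.6 [[-19.8, 70.5], [5.4, 94.2]]
```

Emit:
move_arm --pt "0 0 0.3" --pt "0 0 0.1" --pt "0.1 -0.02 0" --pt "0.1 -0.02 0" --pt "0.1 -0.02 0" --pt "0 0 0" --pt "0 0 0" --pt "0 0 0" --pt "0 0 0" --pt "0 0 0" --roll '[0, 0, 0, 0, 0, 0, 0, 0, 0, 0]' --grip '[200, 200, 200, 200, 200, 200, 200, 200, 200, 200]'

```text
time: 8.1
eef_pos: [0.5526, 0.0407, -0.0207]
ee_rot: [-3.141, -0.01, 2.971]
wrist_force: [-8.1, 2.4, -1.4]
grip_width: 0.0199
finger_force: 4.1
```

```bash
python3 wr.py
```

```text
tcp [[-30.3  82.9]] [ 0.5526  0.0407 -0.0207] [-8.1  2.4 -1.4]
[ 28. 244.] [-34.6 -72.4] [36.7 50.5] 78.4 [[-60.6, -90.3], [-9.4, -51.6]]
[150. 245.] [-34.8   5.6] [50.9 50.7] 82.5 [[-61.0, -19.2], [-12.7, 32.1]]
[282. 295.] [-7.3 82.5] [25.3 28.5] 89.3 [[-19.9, 70.4], [6.2, 94.2]]
```

Emit:
move_arm --pt "-1.0 0.17 0" --pt "-1.5 0.26 0" --pt "-1.5 0.25 0" --pt "-1.42 0.25 0" --pt "-0.33 -1.89 0" --pt "-0.33 -1.89 0" --pt "-0.32 -1.88 0" --pt "-0.32 -1.88 0" --pt "0 0 0" --pt "0 0 0" --roll '[0, 0, 0, 0, 0, 0, 0, 0, 0, 0]' --grip '[200, 200, 200, 200, 200, 200, 200, 200, 200, 200]'

```text
time: 8.98
eef_pos: [0.4922, -0.0274, -0.0178]
ee_rot: [-3.142, 0.004, 2.969]
wrist_force: [0.2, 0.4, -0.7]
grip_width: 0.0204
finger_force: 0.0
```

```bash
python3 wr.py; python3 meas.py
```

```text
tcp [[-78.3   5.5]] [ 0.4922 -0.0274 -0.0178] [ 0.2  0.4 -0.7]
[127. 293.] [-50.2 -89. ] [25.9 27. ] 78.5 [[-64.3, -102.5], [-39.9, -75.2]]
[282. 299.] [-50.3   4.7] [22.7 25.8] 0.6 [[-61.0, -7.4], [-39.6, 17.0]]
tcp tray [[-78.7   6.2]] [0.1 1.  0.4]
top [ 3.3 96.5] [31.7 48.3] 86.8
side [-30.1   7.1] [116.1 374.8] 0.1
```

Emit:
move_arm --pt "0.6 -0.1 0" --pt "0.6 -0.1 0" --pt "0.6 -0.1 0" --pt "0.6 -0.1 0" --pt "0.6 -0.1 0" --pt "0.6 -0.1 0" --pt "0.6 -0.1 0" --pt "0.3 -0.05 0" --pt "0.2 -0.04 0" --pt "0.1 -0.02 0" --roll '[0, 0, 0, 0, 0, 0, 0, 0, 0, 0]' --grip '[200, 200, 200, 200, 200, 200, 200, 200, 200, 200]'

```text
time: 9.97
eef_pos: [0.5386, -0.0345, -0.0186]
ee_rot: [3.142, -0.0, 2.971]
wrist_force: [-0.6, 0.1, 1.4]
grip_width: 0.02
finger_force: 0.4
```

Emit:
move_arm --pt "0.1 -0.02 0" --pt "0.1 -0.02 0" --pt "0.1 -0.02 0" --pt "0.1 -0.02 0" --pt "0 0 0" --pt "0 0 0" --pt "0 0 0" --pt "0 0 0" --pt "0 0 0" --pt "0 0 0" --roll '[0, 0, 0, 0, 0, 0, 0, 0, 0, 0]' --grip '[200, 200, 200, 200, 200, 200, 200, 200, 200, 200]'

```text
time: 10.8
eef_pos: [0.5397, -0.0347, -0.019]
ee_rot: [-3.142, -0.005, 2.971]
wrist_force: [-6.0, 1.3, 4.3]
grip_width: 0.0206
finger_force: 3.1
```

```bash
python3 wr.py
```

```text
tcp [[-30.3   6.4]] [ 0.5397 -0.0347 -0.019 ] [-6.   1.3  4.3]
[136. 243.] [-35.9 -79.8] [50.7 50.7] 78.5 [[-63.1, -105.3], [-12.6, -52.7]]
[523. 262.] [-24.2 153.5] [ 6.6 23.2] 80.3 [[-34.7, 150.5], [-13.5, 157.9]]
[282. 294.] [-6.4  5.4] [29.7 25.7] 2.1 [[-20.0, -6.3], [7.8, 17.9]]
[426. 286.] [-6.6 86.7] [51.  29.1] 88.1 [[-20.5, 62.2], [7.2, 110.8]]
```

Emit:
move_arm --pt "-1.0 0.17 0.1" --pt "-1.52 0.26 0" --pt "-1.5 0.26 0" --pt "-1.5 0.26 0" --pt "-0.37 -2.12 0" --pt "-0.36 -2.12 0" --pt "-0.36 -2.12 0" --pt "-0.36 -2.11 0" --pt "0 0 0" --pt "0 0 0" --roll '[0, 0, 0, 0, 0, 0, 0, 0, 0, 0]' --grip '[200, 200, 200, 200, 200, 200, 200, 200, 200, 200]'

```text
time: 11.68
eef_pos: [0.4733, -0.1114, -0.0173]
ee_rot: [-3.142, 0.002, 2.968]
wrist_force: [-0.7, -0.2, -0.4]
grip_width: 0.0205
finger_force: 0.0
```

Emit:
move_arm --pt "0.6 -0.1 0" --pt "0.6 -0.1 0" --pt "0.6 -0.1 0" --pt "0.6 -0.1 0" --pt "0.6 -0.1 0" --pt "0.6 -0.1 0" --pt "0.6 -0.1 0" --pt "0.3 -0.05 0" --pt "0.2 -0.04 0" --pt "0.1 -0.02 0" --roll '[0, 0, 0, 0, 0, 0, 0, 0, 0, 0]' --grip '[200, 200, 200, 200, 200, 200, 200, 200, 200, 200]'

```text
time: 12.52
eef_pos: [0.5209, -0.1185, -0.0176]
ee_rot: [3.142, -0.0, 2.971]
wrist_force: [-1.4, 0.6, 1.2]
grip_width: 0.0203
finger_force: 0.6
```

Emit:
move_arm --pt "0.2 -0.035 0" --pt "0.1 -0.02 0" --pt "0.1 -0.02 0" --pt "0.1 -0.02 0" --pt "0.1 -0.02 0" --pt "0.1 -0.02 0" --pt "0 0 0" --pt "0 0 0" --pt "0 0 0" --pt "0 0 0" --roll '[0, 0, 0, 0, 0, 0, 0, 0, 0, 0]' --grip '[200, 200, 200, 200, 200, 200, 200, 200, 200, 200]'

```text
time: 13.35
eef_pos: [0.5251, -0.1193, -0.0178]
ee_rot: [3.141, -0.005, 2.971]
wrist_force: [-6.7, 0.8, 5.4]
grip_width: 0.0205
finger_force: 3.3
```

```bash
python3 wr.py
```

```text
tcp [[-30.3 -79.5]] [ 0.5251 -0.1193 -0.0178] [-6.7  0.8  5.4]
[520. 288.] [-5.3 77. ] [31.7 33. ] 0.4 [[-20.6, 60.9], [8.5, 90.1]]
[435. 287.] [-5.6  7.9] [51.2 29.7] 89.0 [[-20.2, -16.9], [8.1, 32.3]]
[282. 294.] [ -6.  -80.8] [30.4 26. ] 3.5 [[-20.0, -92.3], [8.3, -67.9]]
```

Emit:
move_arm --pt "-1 0.17 0.3" --pt "-1 0.17 0.7" --pt "0 0 2.5" --pt "0 0 3.0" --pt "0 0 3.0" --pt "0 0 3.0" --pt "0 0 1.5" --pt "2.67 2.12 0" --pt "2.67 2.12 0" --pt "2.67 2.12 0" --roll '[0, 0, 0, 0, 0, 0, 0, 0, 0, 0]' --grip '[200, 200, 200, 200, 100, 0, 0, 0, 0, 0]'

```text
time: 14.23
eef_pos: [0.5896, -0.0527, 0.124]
ee_rot: [3.142, 0.004, 2.969]
wrist_force: [0.8, -0.3, 0.5]
grip_width: 0.057
finger_force: 0.0
```

Emit:
move_arm --pt "2.0 1.6 0" --pt "0.6 0.5 0" --pt "0 0 0" --pt "0 0 0" --pt "0 0 0" --pt "0 0 0" --pt "0 0 0" --pt "0 0 0" --pt "0 0 0" --pt "0 0 0" --roll '[0, 0, 0, 0, 0, 0, 0, 0, 0, 0]' --grip '[0, 0, 0, 0, 0, 0, 0, 0, 0, 0]'

```text
time: 15.07
eef_pos: [0.6137, -0.0322, 0.1226]
ee_rot: [-3.142, 0.0, 2.97]
wrist_force: [-0.3, 0.6, 0.4]
grip_width: 0.094
finger_force: 0.0
```

```bash
python3 - <<'E'
from wr import *
s,c,W,X=wrist();t=T(W.reshape(-1,3)).reshape(420,560,2);print((T(s["eef_pos"][None])*1000).round(1),s["eef_pos"].round(4))
cv2.imwrite("pics/w4.png",c["img"][:,:,::-1])
np.set_printoptions(suppress=True)
k=(W[...,2]>.095)&(W[...,2]<.112)&(abs(t[...,0]-.045)<.03)&(abs(t[...,1]-.02)<.04)
print("knob top",k.sum(),(np.percentile(t[k],[2,50,98],axis=0)*1000).round(1) if k.any() else 0)
k=(abs(W[...,2]-.039)<.004)&(t[...,0]>.03)&(t[...,0]<.1)&(abs(t[...,1]+.062)<.02)
print("clip",k.sum(),(np.percentile(t[k],[2,50,98],axis=0)*1000).round(1))
k=(abs(W[...,2]-.050)<.006)&(t[...,0]>.058)&(t[...,0]<.1)&(abs(t[...,1]-.02)<.02)
print("needle",k.sum(),(np.percentile(t[k],[2,50,98],axis=0)*1000).round(1) if k.any() else 0)
E
python3 meas.py
```

```text
[[42.2 21.4]] [ 0.6137 -0.0322  0.1226]
knob top 569 [[35.6 10.2]
 [43.6 19.2]
 [53.3 27.5]]
clip 453 [[ 31.4 -68. ]
 [ 54.4 -60.6]
 [ 78.7 -55.3]]
needle 36 [[73.8 17.9]
 [79.4 18.9]
 [84.8 19.8]]
tcp tray [[42.3 21.4]] [0.9 0.4 1.4]
top [  6.4 -84.6] [45.4 31. ] 9.4
side [-30.1   7.1] [116.3 374.7] 0.1
```

View pics/w4.png

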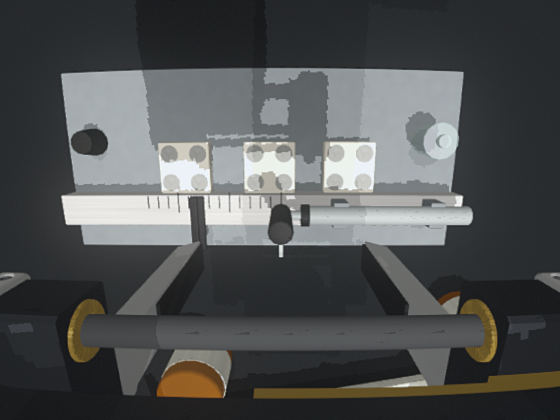

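The picture shows the tiles flush in a row at (185,167), (269,167) and (349,167). The knob is at (281,222), the needle at (281,250) and the clip at (198,220). Next: descend and grip the knob.

Emit:
move_arm --pt "0.21 -0.24 -1" --pt "0 0 -1.5" --pt "0 0 -1.5" --pt "0 0 -1.5" --pt "0 0 -1.5" --pt "0 0 -1.0" --pt "0 0 0" --pt "0 0 0" --pt "0 0 0" --pt "0 0 0" --roll '[0, 0, 0, 0, 0, 0, 0, 0, 0, 0]' --grip '[0, 0, 0, 0, 0, 0, 0, 255, 255, 255]' --force 40

```text
time: 16.05
eef_pos: [0.6171, -0.0346, 0.0437]
ee_rot: [-3.142, 0.002, 2.971]
wrist_force: [0.7, -0.2, -0.4]
grip_width: 0.0774
finger_force: 0.0
```

Emit:
move_arm --pt "0 0 0" --pt "0 0 0" --pt "0 0 0" --pt "0 0 0" --pt "0 0 0" --pt "0 0 0" --pt "0 0 0" --pt "0 0 0" --pt "0 0 0" --pt "0 0 0" --roll '[0, 0, 0, 0, 0, 0, 0, 0, 0, 0]' --grip '[255, 255, 255, 255, 255, 255, 255, 255, 255, 255]'

```text
time: 16.88
eef_pos: [0.6159, -0.034, 0.0424]
ee_rot: [3.141, -0.0, 2.971]
wrist_force: [-0.2, 0.8, -0.4]
grip_width: 0.0192
finger_force: 40.0
```

```bash
python3 - <<'E'
from wr import *
s,c,W,X=wrist();t=T(W.reshape(-1,3)).reshape(420,560,2);print((T(s["eef_pos"][None])*1000).round(1))
c=pickle.load(open("top.pkl","rb"))
print("droppers",T(ray(c,[[225,128],[333,123]],.15)).round(3))
E
```

```text
[[44.7 20. ]]
droppers [[ 0.156  0.208]
 [ 0.219 -0.066]]
```

Emit:
move_arm --pt "-0.07 -0.43 0" --pt "-0.15 -0.85 0" --pt "-0.15 -0.85 0" --pt "-0.15 -0.85 0" --pt "-0.15 -0.85 0" --pt "-0.15 -0.85 0" --pt "-0.15 -0.85 0" --pt "-0.15 -0.85 0" --pt "-0.15 -0.85 0" --pt "-0.07 -0.43 0" --roll '[0, 0, 0, 0, 0, 0, 0, 0, 0, 0]' --grip '[255, 255, 255, 255, 255, 255, 255, 255, 255, 255]'

```text
time: 17.77
eef_pos: [0.6026, -0.1112, 0.0424]
ee_rot: [3.139, 0.0, 2.969]
wrist_force: [2.7, 7.4, 0.0]
grip_width: 0.0192
finger_force: 40.0
```

```bash
cat > k.py <<'E'
from wr import *
s,c,W,X=wrist();print((T(s["eef_pos"][None])*1000).round(1),s["wrist_force"].round(1),s["finger_force"])
t=read_camera("top")["img"][160:240,255:355];t=cv2.resize(t,(500,400),interpolation=cv2.INTER_CUBIC)
q=read_camera("side")["img"][150:240,210:320];q=cv2.resize(q,(400,330),interpolation=cv2.INTER_CUBIC)
w=cv2.resize(c["img"][150:260,180:380],(400,220))
o=np.zeros((560,800,3),np.uint8);o[:330,:400]=q;o[330:550,:400]=w;o[:320,400:]=cv2.resize(t,(400,320))
import sys;cv2.imwrite("pics/%s.png"%sys.argv[1],o[:,:,::-1])
E
python3 k.py k1
```

```text
[[ 44.6 -58.3]] [2.7 7.4 0. ] 40.001773559488356
```

View pics/k1.png

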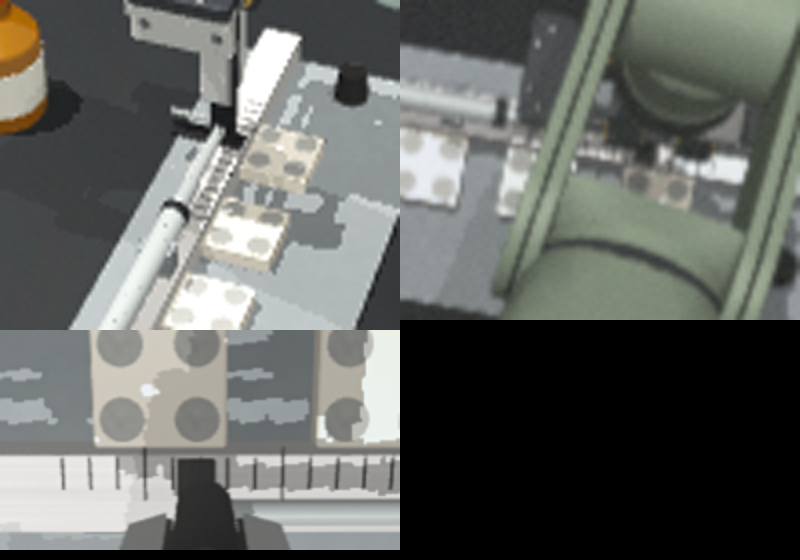

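The side view shows the rod drawn out and held. The wrist crop shows the clip's front at columns 178–215, about 3.5 px (roughly 2.4 mm) to the -y side of the knob. I'll move that far and check.

Emit:
move_arm --pt "-0.02 -0.12 0" --pt "-0.02 -0.12 0" --pt "0 0 0" --pt "0 0 0" --pt "0 0 0" --pt "0 0 0" --pt "0 0 0" --pt "0 0 0" --pt "0 0 0" --pt "0 0 0" --roll '[0, 0, 0, 0, 0, 0, 0, 0, 0, 0]' --grip '[255, 255, 255, 255, 255, 255, 255, 255, 255, 255]'

```text
time: 18.75
eef_pos: [0.6023, -0.1128, 0.0424]
ee_rot: [3.139, 0.0, 2.97]
wrist_force: [1.5, 6.1, 0.3]
grip_width: 0.0193
finger_force: 40.0
```

```bash
python3 wr.py; python3 - <<'E'
from wr import *
s,c,W,X=wrist();t=T(W.reshape(-1,3)).reshape(420,560,2)
tc=T(s["eef_pos"][None])[0];print((tc*1000).round(1),s["wrist_force"].round(1),s["finger_force"])
d=c["img"].max(2)<75
for lo,hi in((.030,.035),(.035,.040)):
    k=d&(W[...,2]>.03)&(W[...,2]<.046)&(t[...,0]>lo)&(t[...,0]<hi)&(abs(t[...,1]-tc[1])<.015)
    if k.any():print("clip front rel tcp y",k.sum(),(np.percentile(t[k][:,1]-tc[1],[1,50,99])*1000).round(1),W[k][:,2].mean())
k=d&(W[...,2]>.07)&(W[...,2]<.11)&(abs(t[...,1]-tc[1])<.012)&(abs(t[...,0]-.04)<.02)
print("knob rel",k.sum(),(np.percentile(t[k][:,1]-tc[1],[2,50,98])*1000).round(1) if k.any() else 0)
E
```

```text
tcp [[ 44.6 -59.9]] [ 0.6023 -0.1128  0.0424] [1.5 6.1 0.3]
[257. 173.] [  5.3 -75.8] [49.5 50.2] 89.8 [[-19.8, -99.8], [29.6, -51.8]]
[376. 174.] [5.4 7.9] [49.9 50.5] 0.0 [[-19.3, -17.0], [29.5, 32.1]]
[475. 175.] [ 4.9 86.4] [52.1 50.8] 90.0 [[-20.0, 61.3], [30.0, 110.5]]
[ 44.6 -59.9] [1.7 4.9 0.1] 40.001565562561154
clip front rel tcp y 126 [-10.7  -2.    8.2] 0.03563879582088478
clip front rel tcp y 104 [-10.7  -2.7   4.4] 0.036058245638587824
knob rel 1897 [-10.7  -0.7   9.3]
```

```bash
python3 - <<'E'
from wr import *
s,c,W,X=wrist();t=T(W.reshape(-1,3)).reshape(420,560,2)
tc=T(s["eef_pos"][None])[0]
g=c["img"].max(2)
for r in range(204,236,4):
    print(r,[(u,int(g[r,u]),int(W[r,u,2]*1000),round((t[r,u,1]-tc[1])*1000,1)) for u in range(264,300,3)])
E
```

```text
204 [(264, 173, 20, np.float64(-14.0)), (267, 173, 19, np.float64(-11.8)), (270, 172, 19, np.float64(-9.6)), (273, 173, 20, np.float64(-7.3)), (276, 128, 20, np.float64(-5.0)), (279, 119, 20, np.float64(-2.8)), (282, 119, 20, np.float64(-0.6)), (285, 120, 19, np.float64(1.7)), (288, 173, 20, np.float64(3.9)), (291, 173, 20, np.float64(6.2)), (294, 162, 18, np.float64(8.5)), (297, 105, 5, np.float64(11.4))]
208 [(264, 152, 19, np.float64(-14.1)), (267, 151, 19, np.float64(-11.9)), (270, 151, 18, np.float64(-9.6)), (273, 151, 20, np.float64(-7.3)), (276, 150, 19, np.float64(-5.1)), (279, 151, 19, np.float64(-2.8)), (282, 150, 20, np.float64(-0.6)), (285, 150, 19, np.float64(1.7)), (288, 149, 19, np.float64(4.0)), (291, 151, 19, np.float64(6.2)), (294, 123, 17, np.float64(8.6)), (297, 108, 17, np.float64(10.8))]
212 [(264, 129, 29, np.float64(-13.6)), (267, 129, 29, np.float64(-11.4)), (270, 132, 30, np.float64(-9.2)), (273, 132, 30, np.float64(-7.1)), (276, 132, 30, np.float64(-4.9)), (279, 132, 29, np.float64(-2.7)), (282, 131, 28, np.float64(-0.6)), (285, 133, 29, np.float64(1.6)), (
[... 1459 characters left out ...]
), (273, 47, 46, np.float64(-6.7)), (276, 46, 50, np.float64(-4.6)), (279, 45, 51, np.float64(-2.6)), (282, 45, 52, np.float64(-0.6)), (285, 44, 51, np.float64(1.4)), (288, 41, 50, np.float64(3.4)), (291, 106, 29, np.float64(6.0)), (294, 135, 29, np.float64(8.2)), (297, 134, 28, np.float64(10.5))]
232 [(264, 207, 29, np.float64(-13.8)), (267, 213, 29, np.float64(-11.6)), (270, 52, 50, np.float64(-8.6)), (273, 47, 57, np.float64(-6.4)), (276, 46, 60, np.float64(-4.5)), (279, 45, 61, np.float64(-2.5)), (282, 44, 62, np.float64(-0.6)), (285, 44, 60, np.float64(1.3)), (288, 43, 58, np.float64(3.2)), (291, 40, 54, np.float64(5.2)), (294, 90, 48, np.float64(7.5)), (297, 213, 29, np.float64(10.4))]
```

Emit:
move_arm --pt "-0.02 -0.1 0" --pt "-0.02 -0.1 0" --pt "0 0 0" --pt "0 0 0" --pt "0 0 0" --pt "0 0 0" --pt "0 0 0" --pt "0 0 0" --pt "0 0 0" --pt "0 0 0" --roll '[0, 0, 0, 0, 0, 0, 0, 0, 0, 0]' --grip '[255, 255, 255, 255, 255, 255, 255, 255, 255, 255]'

```text
time: 19.73
eef_pos: [0.6019, -0.1147, 0.0424]
ee_rot: [3.139, 0.0, 2.97]
wrist_force: [1.8, 6.1, -0.4]
grip_width: 0.0188
finger_force: 40.0
```

```bash
python3 - <<'E'
from wr import *
s,c,W,X=wrist();t=T(W.reshape(-1,3)).reshape(420,560,2)
tc=T(s["eef_pos"][None])[0];print((tc*1000).round(1),s["finger_force"],s["joint_velocities"].round(3))
g=c["img"].max(2)
for r in(218,220,222):print([(u,int(g[r,u]),int(W[r,u,2]*1000),round(float(t[r,u,1]-tc[1])*1000,1)) for u in range(270,296,2)])
E
```

```text
[ 44.6 -61.9] 40.0015719467774 [ 0.002  0.001 -0.001  0.002 -0.001  0.   ]
[(270, 116, 30, -9.3), (272, 133, 30, -7.8), (274, 55, 35, -6.3), (276, 49, 34, -4.8), (278, 52, 34, -3.4), (280, 50, 35, -2.0), (282, 49, 40, -0.6), (284, 48, 40, 0.8), (286, 50, 35, 2.2), (288, 49, 35, 3.7), (290, 47, 34, 5.1), (292, 62, 34, 6.5), (294, 152, 30, 8.1)]
[(270, 117, 30, -9.3), (272, 135, 30, -7.8), (274, 55, 35, -6.3), (276, 50, 36, -4.8), (278, 50, 35, -3.4), (280, 49, 34, -2.0), (282, 50, 39, -0.6), (284, 50, 39, 0.8), (286, 50, 34, 2.3), (288, 48, 34, 3.7), (290, 47, 36, 5.1), (292, 63, 34, 6.5), (294, 154, 28, 8.2)]
[(270, 115, 29, -9.3), (272, 131, 30, -7.8), (274, 54, 35, -6.3), (276, 51, 35, -4.8), (278, 51, 35, -3.4), (280, 51, 33, -2.0), (282, 48, 39, -0.6), (284, 50, 40, 0.8), (286, 47, 33, 2.3), (288, 48, 35, 3.7), (290, 47, 35, 5.1), (292, 79, 34, 6.5), (294, 150, 30, 8.1)]
```

```bash
python3 -c "
from station import *
print(job_done())"
```

```text
the job is handed in; nothing more can be done
None
```

The job is handed in (no verdict was printed): all three tiles measured square and flush against the back rail, and the gripper is holding the pointer rod at 40 N with its needle within about 1 mm of the mark's ridge (reckoned from the knob).

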